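# Fit the dry-block heater with its tube blocks

## Robot

A 7-joint arm with a two-finger parallel gripper is mounted at the origin on the work surface; the furniture and walls round the work are solid. World frame = base frame: x ahead of the robot, y to its left, z up, the work surface at z = 0. Lengths are in m, angles in rad, forces in N, time in s.
With the tool pointing down it reaches from about 0.425 to 0.875 m from the base axis. Payload 4.7 kg.
Tool frame: the origin (TCP) lies at the very end of the fingers, on their centre line; the grasp point (between the pads) lies behind it (ctrl.tcp_to_grasp is the z of the grasp point in the tool frame, in m); z points along the fingers, y is the line along which they close (so a half turn about z gives the same grasp; the last joint's range is limited). The gripper opens to 87 mm and grips with 3 to 60 N. Pads are 19 mm wide; open, the fingers measure 117 mm over their backs; the gripper's body (75 mm by 190 mm) begins 51 mm behind the grasp point.
Start: joints at [1.282, 0.321, -0.07, 1.45, 0.023, 1.371, -0.057], TCP at [0.194, -0.62, 0.223] pointing down, gripper open.
Joint ranges: [-2.86, 2.86], [-0.3, 2.09], [-1.38, 1.24], [0.06, 2.45], [-1.56, 4.7], [0.09, 2.05], [-2.69, 2.69]. Speed limits (rad/s): [2.57, 2.57, 3.14, 3.14, 3.14, 3.14, 3.14].

## Interface

Orientations are given as a rotation vector (axis times angle).
In Python, from bench import ctrl gives the robot as it stands.
- The arm moves only by the tool step_arm, never from a script. Its argument "targets" is a list of rows, each a list of 7 numbers: the shift along the world's x, y, z in cm, then the turn, a rotation vector about the world's x, y, z in degrees, then the opening, from 0 (shut) to 1 (fully open). A call has exactly 5 rows; each row shifts and turns the commanded pose from where the row before left it; what a row does not reach is not made up. A row lasts 1/12 s, in which the tool goes at most 41.7 mm and 7.16 degrees, less where a joint would pass 70% of its speed; a pose out of reach is approached as far as the arm can. A call with a gripper value outside its range is refused whole. The fingers move at their own pace and stop on an object; "force" is the grip in N (left out, the last holds). Time passes only in rows, so rows that do not move let the fingers close, or fill a call up. It gives the time, the measured TCP pose, the force, the opening and the grip force at its end, in the units of the state.
- ctrl.get_state(): the state, without advancing time (a new reading comes with each control period).
- ctrl.get_image(name): name is "scene" or "side" or "wrist"; returns (picture, depth): 420x560x3 uint8, red, green, blue; 420x560 float32, m along the optical axis (not along the pixel's ray), 0 where there is no reading.
- ctrl.camera_params(name): a dict with "intrinsics" (3x3 intrinsics, pixels), "rvec" (rotation vector, rad) and "tvec" (3), from world to camera coordinates, as OpenCV has them; the wrist camera has in their place "hand_eye" (4x4, takes a point from camera to tool coordinates, whose origin is the TCP and whose axes are the flange's). Camera axes: x right, y down, z forward; pixel columns grow to the right and rows downward; lengths in m; the calibration is good to about 2 mm. A picture is of the moment at which its call begins: read the wrist's pose just before it. camera_params takes no time and is no camera call.
- ctrl.close_job(): hands the job in; it is judged then, once.
The state is a dict: "time": time; "joint_positions": joint angles; "qd": joint speeds; "joint_torque": joint torques, N m; "position": TCP position; "tool_rot": TCP orientation; "ft_force": force on the tool from outside, world axes, zero at the start; "torque": the same for the moment, N m; "grip_width": opening from 0.0 (shut) to 1.0 (fully open); "grip_force": force on a finger pad.
Only numpy, scipy, OpenCV 4.12 (cv2) and the standard library are available. Lean on these libraries where they do the work, as an engineer would, in place of code of your own. Each camera call takes 0.05 s, during which the arm holds its last target. There are 200 camera calls.

## Task

Fit out the dry-block heater for the wide sample tubes: set the four aluminium blocks with wide holes down into its well, turned and arranged so that all four sit flat on the well's floor, with the cut-out corner of the notched block around the upright temperature sensor. Leave the two blocks with fine holes where they lie.

Things in the scene. Friction and masses are not known exactly. Their poses are not given: they have to be found in the camera images.
- heater: White dry-block heater, fixed; grey sloping console on its -x side. Open well with steel liner, 136 (heater x) x 208 mm (heater y), centred on the origin; its floor is 45 mm, its rim 72 mm above the table, so a seated block stands 11 mm proud of the rim. Housing x -130 to 92, y -128 to 128 mm. Origin: at table level under the well's middle; z up.
- sensor_tip (a point): Top of the upright steel temperature sensor, a pin 10 mm thick on a 16 mm hexagon foot, fixed on the well's floor in its far left corner at heater x 53, y 89 mm (15 mm from both walls). It rises 26 mm from the well's floor.
- block_long: Long aluminium heating block with 18 wide tube holes (16.5 mm), 0.55 kg, 60 (own x) x 128 (own y) x 38 mm high. A fixed black T-bar handle, 10 mm thick (y), 40 wide (x), stands across the middle of its top, up to 68 mm. Origin: centre of underside, z up.
- block_half: Medium plain rectangular aluminium heating block with 12 wide tube holes (16.5 mm), 0.42 kg, 60 (own x) x 96 (own y) x 38 mm high. A fixed black T-bar handle, 10 mm thick (y), 40 wide (x), stands across the middle of its top, up to 68 mm. Origin: centre of underside, z up.
- block_short: Short, nearly square aluminium heating block with 6 wide tube holes (16.5 mm), 0.28 kg, 60 (own x) x 64 (own y) x 38 mm high. A fixed black T-bar handle, 10 mm thick (y), 40 wide (x), stands across the middle of its top, up to 68 mm. Origin: centre of underside, z up.
- block_notched: Medium aluminium heating block, L-shaped from above: 7 wide tube holes (16.5 mm) and its +x +y corner cut out, 30 x 30 mm, full height; 0.38 kg, outside 60 (own x) x 96 (own y) x 38 mm high. A fixed black T-bar handle, 10 mm thick (y), 40 wide (x), stands across the middle of its top, up to 68 mm. Origin: centre of underside, z up.
- fine_long: Look-alike: long aluminium block with 40 fine holes (7.5 mm), 60 (own x) x 128 (own y) x 38 mm high. A fixed black T-bar handle, 10 mm thick (y), 40 wide (x), stands across the middle of its top, up to 68 mm. Origin: centre of underside, z up.
- fine_half: Look-alike: medium aluminium block with 30 fine holes (7.5 mm), 60 (own x) x 96 (own y) x 38 mm high. A fixed black T-bar handle, 10 mm thick (y), 40 wide (x), stands across the middle of its top, up to 68 mm. Origin: centre of underside, z up.
Not all that is in view belongs to the job. What is shaped like the block_short but red is not meant.

How it is judged:
At the end, for the whole second after the job is handed in: All four wide-hole blocks are in the heater's well, upright (0.04 rad), resting on its floor (height within 3 mm), released and still, the sensor standing in the notched block's cut-out; both fine-hole blocks are upright (0.1 rad), still and within 30 mm of where they started (z of block_long in the frame of heater between 0.042 and 0.048 m and x of block_long in the frame of heater between -0.068 and 0.068 m and y of block_long in the frame of heater between -0.104 and 0.104 m and angle between each of block_long, block_half, block_short, block_notched's own z axis and vertical below 0.04 rad and linear speed of each of block_long, block_half, block_short, block_notched, fine_long, fine_half below 0.02 m/s and z of block_half in the frame of heater between 0.042 and 0.048 m and x of block_half in the frame of heater between -0.068 and 0.068 m and y of block_half in the frame of heater between -0.104 and 0.104 m and z of block_short in the frame of heater between 0.042 and 0.048 m and x of block_short in the frame of heater between -0.068 and 0.068 m and y of block_short in the frame of heater between -0.104 and 0.104 m and z of block_notched in the frame of heater between 0.042 and 0.048 m and x of block_notched in the frame of heater between -0.068 and 0.068 m and y of block_notched in the frame of heater between -0.104 and 0.104 m and x of sensor_tip in the frame of block_notched above 0 m and y of sensor_tip in the frame of block_notched above 0.018 m and distance of each of fine_long, fine_half from where it was at the start of the episode below 0.03 m and angle between each of fine_long, fine_half's own z axis and vertical below 0.1 rad); the robot touches nothing.
It also fails if it takes over 99 s, if anything falls off the work surface, if the arm or the gripper's body presses on something with over 40 N, if the wrist force passes 120 N, or if a joint passes its speed limit or range.

## Working session

There is one attempt and no reset: what is moved stays moved. The work goes in short steps, Python scripts to look and compute and a tool call to move; the robot and the scene stay as the last step left them, time stands still between calls to the robot, and variables do not carry over. Pictures are saved under pics/ and viewed, at most 14 in all, crops included, and the job is handed in when it is done.

Besides the shell and the picture viewer there is one more tool, called after ">>>" as name(argument=value, ...) on one line, values as JSON. step_arm: Moves the arm, as the interface text tells. Its arguments: {"type":"object","properties":{"targets":{"type":"array"},"force":{"type":"number"}},"required":["targets"]}

```bash
mkdir -p pics; cat > h.py <<'E'
import numpy as np, cv2
from bench import ctrl
from scipy.spatial.transform import Rotation as R
def snap(n):
    s=ctrl.get_state(); im,d=ctrl.get_image(n); p=ctrl.camera_params(n); K=np.array(p["intrinsics"])
    if n=="wrist":
        T=np.eye(4);T[:3,:3]=R.from_rotvec(s["tool_rot"]).as_matrix();T[:3,3]=s["position"];T=T@np.array(p["hand_eye"])
    else:
        M=np.eye(4);M[:3,:3]=R.from_rotvec(np.ravel(p["rvec"])).as_matrix();M[:3,3]=np.ravel(p["tvec"]);T=np.linalg.inv(M)
    return im,d,K,T
def cloud(d,K,T):
    v,u=np.indices(d.shape);c=np.stack([(u-K[0,2])/K[0,0]*d,(v-K[1,2])/K[1,1]*d,d],-1)
    return c@T[:3,:3].T+T[:3,3]
def ray(uv,z,K,T):
    uv=np.atleast_2d(uv).astype(float);c=np.c_[(uv[:,0]-K[0,2])/K[0,0],(uv[:,1]-K[1,2])/K[1,1],np.ones(len(uv))]@T[:3,:3].T
    return T[:3,3]+c*((z-T[2,3])/c[:,2:])
E
python3 - <<'E'
from h import *
for n in("scene","side","wrist"):
    im,d,K,T=snap(n);np.savez(f"{n}0.npz",im=im,d=d,K=K,T=T);cv2.imwrite(f"pics/{n}0.png",im[...,::-1]);print(n,T[:3,3].round(3),T[:3,2].round(2))
s=ctrl.get_state();print(s,ctrl.tcp_to_grasp)
E
```

```text
scene [0.007 0.531 0.594] [ 0.55 -0.58 -0.6 ]
side [-0.187  0.911  1.004] [ 0.46 -0.63 -0.63]
wrist [ 0.258 -0.6    0.384] [-0.24 -0.07 -0.97]
{'time': 0.15, 'joint_positions': array([ 1.28212916,  0.32166519, -0.07007931,  1.45138203,  0.02259909,
        1.37078192, -0.056887  ]), 'qd': array([ 0.00124126, -0.00260584,  0.00061073, -0.00316774,  0.00015728,
        0.00120008,  0.00046571]), 'joint_torque': array([ 1.78918449e-04, -4.91791499e+01, -4.04570075e-01, -3.12875855e+01,
       -6.40322152e-02,  4.04777401e-02,  1.38478918e-04]), 'position': array([ 0.19363768, -0.62006114,  0.22171101]), 'tool_rot': array([-3.10425399e+00, -4.73606528e-01,  4.75261243e-04]), 'ft_force': array([ 0.42171575,  0.39060846, -0.32403752]), 'torque': array([-0.02023247,  0.04051562,  0.03469922]), 'grip_force': 0.0, 'grip_width': 0.9976800198602984} -0.0187
```

View pics/scene0.png

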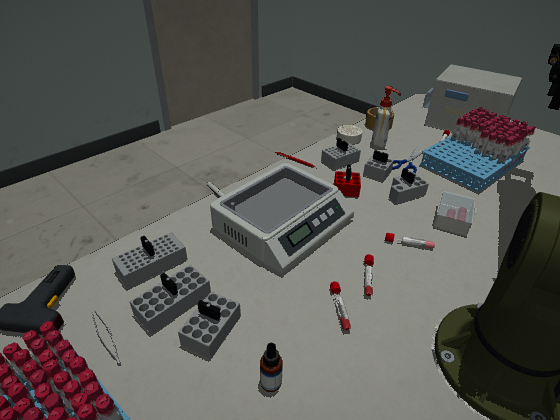

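View pics/side0.png

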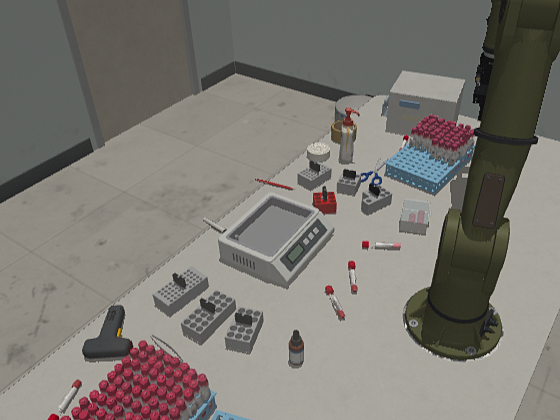

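The scene shows heater at (275,215). On the left are a fine block (150,258), a wide block (170,295) and a wide block (210,320). Behind and right are blocks at (340,155), (378,165) and (408,187), with the red one at (348,182) not meant. Next I'll crop for a close check and build a top-down map.

```bash
python3 - <<'E'
from h import *
a=np.load("scene0.npz");im=a["im"]
c1=cv2.resize(im[225:360,105:245],None,fx=3,fy=3,interpolation=2);c2=cv2.resize(im[130:210,310:440],None,fx=3.1,fy=3.1,interpolation=2)
h=max(c1.shape[0],c2.shape[0]);o=np.zeros((h,c1.shape[1]+c2.shape[1],3),np.uint8);o[:c1.shape[0],:c1.shape[1]]=c1;o[:c2.shape[0],c1.shape[1]:]=c2
o=cv2.resize(o,(800,int(h*800/o.shape[1])));cv2.imwrite("pics/crop1.png",o[...,::-1])
# top-down: mm grid 2mm/px, x 0..1 up, y -.8...8 left
for n in("scene","side"):
    a=np.load(n+"0.npz");P=cloud(a["d"],a["K"],a["T"]);P[a["d"]==0]=9
    for lo,hi,nm in((.030,.046,"top"),(.062,.08,"rim")):
        m=((P[...,2]>lo)&(P[...,2]<hi)).astype(np.uint8)
        nl,L,st,_=cv2.connectedComponentsWithStats(m,connectivity=4)
        for i in range(1,nl):
            if st[i,4]>60:
                q=P[L==i];r=cv2.minAreaRect((q[:,:2]*1000).astype(np.float32))
                if max(r[1])<400:print(n,nm,(st[i,:2]+st[i,2:4]//2),st[i,4],np.round(r[0]),np.round(r[1]),round(r[2],1),"z",np.median(q[:,2]).round(4))
E
```

```text
scene top [441 120] 142 [ 492. -724.] [100.  12.] 12.2 z 0.038
scene top [348 130] 126 [ 665. -446.] [61. 73.] 49.4 z 0.031
scene top [380 135] 73 [ 567. -474.] [44. 23.] 28.8 z 0.0381
scene top [341 152] 364 [ 593. -315.] [100.  64.] 77.7 z 0.0375
scene top [456 166] 271 [ 329. -466.] [188.  36.] 4.4 z 0.0409
scene top [379 164] 254 [ 478. -338.] [60. 69.] 14.6 z 0.0373
scene top [348 179] 338 [ 488. -209.] [65. 63.] 40.2 z 0.0371
scene top [410 183] 410 [ 375. -305.] [100.  64.] 69.3 z 0.0373
scene top [277 204] 1821 [537.  -1.] [119. 190.] 2.3 z 0.045
scene top [457 209] 1011 [ 234. -301.] [ 84. 112.] 20.0 z 0.039
scene top [281 233] 1295 [443.  56.] [323. 163.] 54.8 z 0.0379
scene top [149 255] 1454 [595. 299.] [129.  63.] 84.6 z 0.0376
scene top [ 35 296] 1784 [643. 500.] [ 96. 140.] 57.3 z 0.0339
scene top [169 295] 1509 [480. 323.] [ 63. 129.] 1.1 z 0.0371
scene top [209 320] 1240 [385. 307.] [61. 99.] 18.9 z 0.0374
scene top [506 363] 1216 [-1. 43.] [ 93. 157.] 82.9 z 0.0375
scene top [271 376] 126 [237. 308.] [32. 13.] 42.2 z 0.0379
scene top [123 410] 66 [339. 489.] [36.  5
[... 1384 characters left out ...]
13] 778 [478. 324.] [ 63. 133.] 1.1 z 0.0365
side top [106 329] 959 [639. 489.] [ 98. 137.] 41.0 z 0.0334
side top [244 326] 583 [383. 308.] [ 62. 101.] 19.2 z 0.0366
side top [449 324] 451 [-6. 58.] [154.  64.] 8.4 z 0.0375
side top [296 354] 69 [235. 309.] [31. 14.] 37.5 z 0.0381
side rim [401 118] 171 [ 491. -725.] [144.  27.] 8.1 z 0.0712
side rim [441 148] 366 [ 309. -654.] [163. 180.] 84.3 z 0.0698
side rim [270 229] 1902 [521.  13.] [187. 262.] 3.0 z 0.07
side rim [456 312] 301 [-10.  44.] [128.  49.] 7.9 z 0.0724
side rim [243 317] 77 [381. 309.] [38. 12.] 19.4 z 0.0666
side rim [296 342] 91 [239. 302.] [26. 22.] 42.9 z 0.0727
side rim [195 404] 168 [319. 539.] [14. 84.] 3.6 z 0.0706
```

View pics/crop1.png

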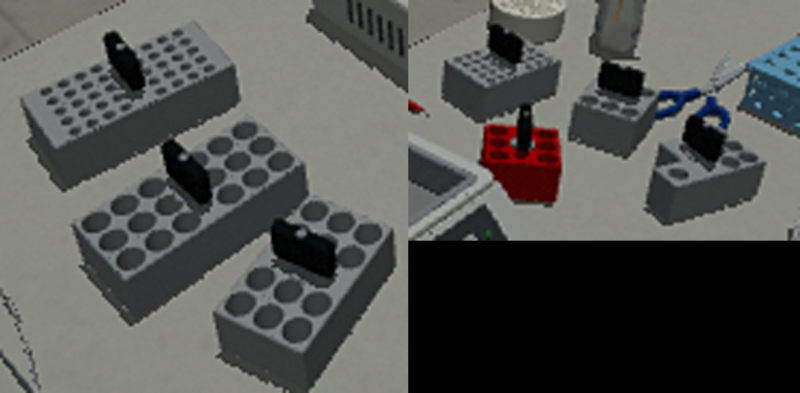

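The crop confirms the choice. fine_long is (130,75), block_long (190,200), block_half (300,275), fine_half (500,70), block_short (615,105), block_notched (705,170) and the red one (520,150). I'll move over the right-hand group and then the heater to refine with the wrist camera.

>>> step_arm(targets=[[2.3,3.2,1,0,0,0,1],[2.3,3.2,1,0,0,0,1],[2.3,3.2,1,0,0,0,1],[2.3,3.2,1,0,0,0,1],[2.3,3.2,1,0,0,0,1]])

```text
time: 0.57
position: [0.3095, -0.4587, 0.2727]
tool_rot: [-3.105, -0.473, 0.001]
ft_force: [0.4, -0.4, -0.3]
grip_width: 1.002
grip_force: 0.0
```

>>> step_arm(targets=[[2.3,3.2,1,0,0,0,1],[2.3,3.2,1,0,0,0,1],[2.3,3.2,1,0,0,0,1],[2.3,3.2,1,0,0,0,1],[0,0,0,0,0,0,1]])

```text
time: 0.98
position: [0.4076, -0.3241, 0.3152]
tool_rot: [-3.102, -0.495, -0.009]
ft_force: [1.9, 2.1, 0.2]
grip_width: 0.996
grip_force: 0.0
```

```bash
cat >> h.py <<'E'
def blobs(d,K,T,bands,amin=300):
    P=cloud(d,K,T);P[d==0]=9
    for lo,hi,nm in bands:
        m=((P[...,2]>lo)&(P[...,2]<hi)).astype(np.uint8)
        nl,L,st,_=cv2.connectedComponentsWithStats(m,connectivity=4)
        for i in range(1,nl):
            if st[i,4]>amin:
                q=P[L==i];r=cv2.minAreaRect((q[:,:2]*1000).astype(np.float32))
                print(nm,(st[i,:2]+st[i,2:4]//2),st[i,4],np.round(r[0],1),np.round(r[1],1),round(r[2],1),"z",np.median(q[:,2]).round(4),"bbox",st[i,:4])
E
python3 - <<'E'
from h import *
im,d,K,T=snap("wrist");cv2.imwrite("pics/w1.png",im[...,::-1]);np.savez("w1.npz",im=im,d=d,K=K,T=T);print(ctrl.get_state()["position"],ctrl.get_state()["tool_rot"],T[:3,3],d.min(),d.max())
blobs(d,K,T,[(.030,.046,"top"),(.06,.08,"rim")])
E
```

```text
[ 0.40452978 -0.32801037  0.31406941] [3.10212507 0.48859992 0.00417104] [ 0.4708207  -0.30351832  0.4776289 ] 0.0 1.1114373
top [58 38] 5753 [499.5 -18.2] [ 83.3 125.6] 3.1 z 0.045 bbox [  0   0 116  77]
top [78 66] 2225 [441.8 -73.9] [111.6 228. ] 44.9 z 0.038 bbox [  0   0 156 132]
top [328  37] 3338 [ 594.6 -315.8] [96.  61.3] 79.8 z 0.0378 bbox [280   0  97  75]
top [546  45] 303 [ 658.9 -564.1] [ 8.5 50. ] 85.1 z 0.0385 bbox [533  24  27  42]
top [217  87] 1603 [ 490.2 -209.8] [64.4 60.2] 39.0 z 0.0379 bbox [184  52  67  71]
top [315 130] 1424 [ 480.3 -339.2] [60.1 64.1] 13.2 z 0.0378 bbox [287 103  57  54]
top [265 206] 1809 [ 376.4 -306.5] [95.9 60.2] 70.4 z 0.0378 bbox [223 174  85  65]
top [446 231] 411 [ 401.7 -543.6] [103.   33.9] 85.3 z 0.0451 bbox [411 213  71  36]
top [234 267] 447 [ 272.9 -293.5] [10.1 92.7] 19.1 z 0.0385 bbox [200 263  68   8]
top [232 312] 1077 [ 208.  -310.4] [ 28.5 107.5] 18.5 z 0.0388 bbox [194 303  77  18]
top [353 318] 369 [ 257.7 -472.8] [48.2 40.2] 7.3 z 0.0451 bbox [336 303  35  30]
rim [72 52] 5130 [490.7 -46.4] [114.4 146.6] 2.8 z 0.0708 bbox [  0   0 144 104]
rim [331  21] 380 [ 594.4 -315.8] [10.  40.4] 79.7 z 0.0674 bbox [319   2  25  39]
rim [212  86] 351 [ 490.1 -210. ] [10.3 39.8] 39.2 z 0.0675 bbox [195  76  35  20]
rim [317 130] 301 [ 480.5 -338.9] [39.2 10.2] 12.6 z 0.0674 bbox [311 113  12  35]
```

View pics/w1.png

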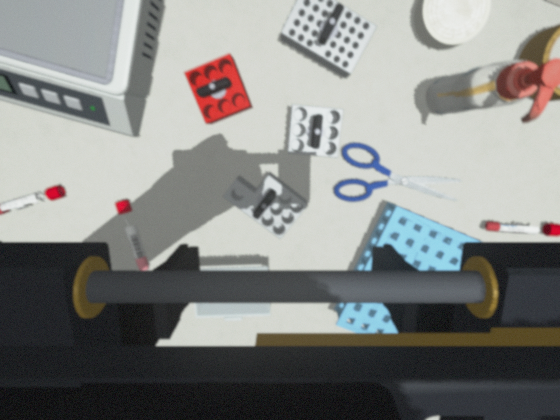

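Wrist view: short at (315,130), notched at (265,206), red at (217,87), fine_half at (328,37), and sizes match the given ones. Next is the heater.

>>> step_arm(targets=[[0.4,3.7,0.3,0,0,0,1],[0.4,3.7,0.3,0,0,0,1],[0.4,3.7,0.3,0,0,0,1],[0.4,3.7,0.3,0,0,0,1],[0.4,3.7,0.3,0,0,0,1]])

```text
time: 1.45
position: [0.4201, -0.147, 0.3272]
tool_rot: [3.106, 0.47, -0.001]
ft_force: [1.1, -0.3, 1.0]
grip_width: 1.002
grip_force: 0.0
```

>>> step_arm(targets=[[0.4,3.7,0.3,0,0,0,1],[0.4,3.7,0.3,0,0,0,1],[0.4,3.7,0.3,0,0,0,1],[0.4,3.7,0.3,0,0,0,1],[0,0,0,0,0,0,1]])

```text
time: 1.87
position: [0.4372, 0.008, 0.3404]
tool_rot: [-3.102, -0.49, -0.003]
ft_force: [0.3, 0.6, -0.3]
grip_width: 1.001
grip_force: 0.0
```

```bash
python3 - <<'E'
from h import *
im,d,K,T=snap("wrist");cv2.imwrite("pics/w2.png",im[...,::-1]);np.savez("w2.npz",im=im,d=d,K=K,T=T);print(ctrl.get_state()["position"],ctrl.get_state()["tool_rot"],T[:3,3])
blobs(d,K,T,[(.030,.042,"top"),(.042,.052,"floor"),(.06,.08,"rim")])
# well opening: inner contour of rim blob
P=cloud(d,K,T);m=((P[...,2]>.06)&(P[...,2]<.08)&(d>0)).astype(np.uint8)
cs,h=cv2.findContours(m,cv2.RETR_CCOMP,cv2.CHAIN_APPROX_NONE)
for c,hh in zip(cs,h[0]):
    if len(c)>150: 
        X=ray(c[:,0],.072,K,T)[:,:2]*1000;r=cv2.minAreaRect(X.astype(np.float32));print("hole" if hh[3]>=0 else "outer",np.round(r[0],1),np.round(r[1],1),round(r[2],2))
s=(abs(P[...,2]-.071)<.004)&(P[...,0]>.53)&(d>0)
a=np.load("w1.npz");P=cloud(a["d"],a["K"],a["T"]);q=P[(abs(P[...,2]-.038)<.003)&(a["d"]>0)][:,:2]*1000
c=np.radians(70.4);l=(q-[376.4,-306.5])@np.array([[np.sin(c),np.cos(c)],[-np.cos(c),np.sin(c)]])
print(np.histogram2d(l[:,0],l[:,1],bins=[[-30,0,30],[-48,-18,18,48]])[0])
E
```

```text
[0.43696779 0.00371526 0.33998675] [3.10338966e+00 4.83886434e-01 1.42950925e-03] [0.50116135 0.02826129 0.50263711]
top [114  14] 904 [566.3 270.8] [29.5 82.3] 16.7 z 0.0377 bbox [80  0 68 28]
top [61 68] 3214 [481.7 323.4] [ 60.1 130. ] 1.0 z 0.0377 bbox [  6  28 110  80]
top [534 139] 1971 [ 595.2 -310.5] [88.1 60.8] 79.8 z 0.0372 bbox [508 103  52  72]
top [ 61 145] 2106 [386.2 307.3] [60.  97.2] 19.2 z 0.0377 bbox [ 20 122  82  47]
top [447 189] 1280 [ 490.2 -209.6] [64.9 60.8] 38.7 z 0.0374 bbox [419 160  56  59]
top [280 198] 1172 [406.5   6.2] [ 15.9 249.2] 2.7 z 0.0363 bbox [192 171 176  55]
top [528 222] 1104 [ 480.9 -338.6] [58.8 66. ] 13.3 z 0.0372 bbox [499 202  59  40]
floor [307 110] 18420 [524.9  11.2] [136.6 209. ] 2.6 z 0.045 bbox [213  33 188 154]
floor [282 191] 1109 [417.6   6.4] [ 15.3 248.9] 2.3 z 0.0475 bbox [192 164 180  55]
rim [309 106] 13615 [524.   11.3] [186.1 256.5] 2.7 z 0.071 bbox [191   4 237 205]
rim [46 65] 412 [481.7 323. ] [39.6 11.8] 1.6 z 0.0672 bbox [38 47 16 36]
rim [ 47 147] 349 [386.  306.9] [38.8 10.8] 19.3 z 0.067 bbox [ 39 131  16  32]
outer [524.1  11.5] [182.7 253. ] 2.59
hole [524.1  11.7] [135.3 205.6] 2.41
[[240. 334. 403.]
 [253. 429.   8.]]
```

View pics/w2.png

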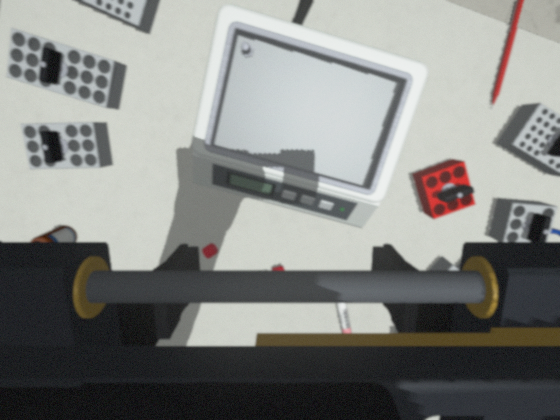

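Well floor is centred at (524.4,11.4) mm with 2.6° yaw and a 136×209 fit, and the sensor is at (247,48), far left. The notch is confirmed at own +x+y, with own yaw -19.6°. I'll fetch the notched block first.

>>> step_arm(targets=[[-0.75,-3.85,-1.2,0,0,-4.6,0.6],[-0.75,-3.85,-1.2,0,0,-4.6,0.6],[-0.75,-3.85,-1.2,0,0,-4.6,0.6],[-0.75,-3.85,-1.2,0,0,-4.6,0.6],[-0.75,-3.85,-1.2,0,0,-4.6,0.6]])

```text
time: 2.33
position: [0.3974, -0.1957, 0.2786]
tool_rot: [3.137, -0.166, -0.001]
ft_force: [0.7, -0.7, 0.1]
grip_width: 0.708
grip_force: 0.0
```

>>> step_arm(targets=[[-0.75,-3.85,-1.2,0,0,-4.6,0.6],[-0.75,-3.85,-1.2,0,0,-4.6,0.6],[-0.75,-3.85,-1.2,0,0,-4.6,0.6],[0,0,-3,0,0,0,0.6],[0,0,0,0,0,0,0.6]])

```text
time: 2.75
position: [0.3713, -0.3096, 0.2076]
tool_rot: [-3.089, 0.543, 0.014]
ft_force: [-0.3, 2.2, -0.8]
grip_width: 0.602
grip_force: 0.0
```

```bash
cat >> h.py <<'E'
H=np.array([524.4,11.4]);HY=2.55
SRC=dict(notched=(376.4,-306.5,-19.6),short=(480.4,-339,13),half=(385.7,307,19.2),long=(481.2,323.3,1.0))
LOC=dict(notched=(32.7,50.7),half=(32.7,-50.7),long=(-32.7,34.7),short=(-32.7,-66.7))
def go(x,y,yaw,z):
    s=ctrl.get_state();Rm=R.from_rotvec(s["tool_rot"]).as_matrix();a=np.degrees(np.arctan2(Rm[1,1],Rm[0,1]))
    p=s["position"]
    print("pos mm",(p*1000).round(1),"tooly",round(a,1),"tilt",Rm[:,2].round(3),"shift cm",((np.array([x,y,z])-p*1000)/10).round(2),"turn",round((yaw+90-180-a+90)%180-90,1),"f",s["ft_force"].round(1),"w",round(s["grip_width"]*87,1),"t",s["time"],"j7",s["joint_positions"][6].round(2))
def src(n,z): go(*SRC[n],z)
def dst(n,z):
    c,s=np.cos(np.radians(HY)),np.sin(np.radians(HY));l=LOC[n];go(H[0]+c*l[0]-s*l[1],H[1]+s*l[0]+c*l[1],HY,z)
E
python3 -c "
from h import *
src('notched',43)"
```

```text
pos mm [ 371.3 -309.6  207.6] tooly -109.9 tilt [-0.008  0.007 -1.   ] shift cm [  0.51   0.31 -16.46] turn 0.3 f [-0.3  2.2 -0.8] w 52.4 t 2.75 j7 -1.27
```

>>> step_arm(targets=[[0,0,-4,0,0,0,0.6],[0,0,-4,0,0,0,0.6],[0,0,-4,0,0,0,0.6],[0,0,0,0,0,0,0.6],[0,0,0,0,0,0,0.6]])

```text
time: 3.17
position: [0.3754, -0.3067, 0.093]
tool_rot: [-3.094, 0.53, 0.006]
ft_force: [-0.1, 0.0, 0.6]
grip_width: 0.601
grip_force: 0.0
```

```bash
python3 -c "
from h import *
src('notched',43)"
```

```text
pos mm [ 375.4 -306.7   93. ] tooly -109.4 tilt [-0.003  0.003 -1.   ] shift cm [ 0.1   0.02 -5.  ] turn -0.2 f [-0.1  0.   0.6] w 52.3 t 3.1667 j7 -1.31
```

>>> step_arm(targets=[[0,0,-2.5,0,0,0,0.6],[0,0,-2.4,0,0,0,0.6],[0,0,0,0,0,0,0.6],[0,0,0,0,0,0,0.6],[0,0,0,0,0,0,0]], force=40)

```text
time: 3.58
position: [0.3786, -0.3089, 0.0476]
tool_rot: [3.094, -0.53, 0.006]
ft_force: [0.5, -0.0, 0.7]
grip_width: 0.573
grip_force: 0.0
```

>>> step_arm(targets=[[0,0,0,0,0,0,0],[0,0,0,0,0,0,0],[0,0,0,0,0,0,0],[0,0,0,0,0,0,0],[0,0,0,0,0,0,0]])

```text
time: 4.0
position: [0.3769, -0.3076, 0.0449]
tool_rot: [3.096, -0.531, 0.001]
ft_force: [-0.3, -0.2, 0.0]
grip_width: 0.228
grip_force: 0.0
```

>>> step_arm(targets=[[0,0,1,0,0,0,0],[0,0,2,0,0,0,0],[0,0,3,0,0,0,0],[0,0,3,0,0,0,0],[0,0,0,0,0,0,0]])

```text
time: 4.42
position: [0.3798, -0.3096, 0.1405]
tool_rot: [3.091, -0.53, 0.013]
ft_force: [2.0, -2.3, -2.6]
grip_width: 0.103
grip_force: 40.0
```

```bash
python3 -c "
from h import *
dst('notched',160)"
```

```text
pos mm [ 379.8 -309.6  140.5] tooly -109.4 tilt [ 0.007 -0.007 -1.   ] shift cm [17.5  37.31  1.95] turn 22.0 f [ 2.  -2.3 -2.6] w 9.0 t 4.4167 j7 -1.3
```

>>> step_arm(targets=[[1.78,3.7,0.5,0,0,2.2,0],[1.78,3.7,0.5,0,0,2.2,0],[1.78,3.7,0.5,0,0,2.2,0],[1.78,3.7,0.5,0,0,2.2,0],[1.78,3.7,0.5,0,0,2.2,0]])

```text
time: 4.83
position: [0.4654, -0.1205, 0.1592]
tool_rot: [3.133, -0.229, -0.002]
ft_force: [1.4, -0.6, -3.0]
grip_width: 0.102
grip_force: 40.0
```

>>> step_arm(targets=[[1.78,3.7,0.5,0,0,2.2,0],[1.78,3.7,0.5,0,0,2.2,0],[1.78,3.7,0.5,0,0,2.2,0],[1.78,3.7,0.5,0,0,2.2,0],[1.78,3.7,0.5,0,0,2.2,0]])

```text
time: 5.25
position: [0.5545, 0.0641, 0.1841]
tool_rot: [3.14, 0.072, -0.002]
ft_force: [0.3, 0.5, -3.3]
grip_width: 0.104
grip_force: 40.0
```

>>> step_arm(targets=[[0,0,0,0,0,0,0],[0,0,0,0,0,0,0],[0,0,0,0,0,0,0],[0,0,0,0,0,0,0],[0,0,0,0,0,0,0]])

```text
time: 5.67
position: [0.5543, 0.0606, 0.184]
tool_rot: [3.14, 0.065, -0.002]
ft_force: [-0.9, 0.3, -3.6]
grip_width: 0.105
grip_force: 40.0
```

```bash
python3 - <<'E'
from h import *
dst('notched',160)
im,d,K,T=snap("scene");cv2.imwrite("pics/s3.png",cv2.resize(im[80:290,140:420],None,fx=2.6,fy=2.6,interpolation=2)[...,::-1])
blobs(d,K,T,[(.13,.20,"air")],200)
E
```

```text
pos mm [554.3  60.6 184. ] tooly -87.6 tilt [-0.001 -0.001 -1.   ] shift cm [ 0.06  0.29 -2.4 ] turn 0.2 f [-0.9  0.3 -3.6] w 9.1 t 5.6667 j7 -1.81
air [58  7] 929 [2519.8 -321.6] [ 46.7 606.5] 0.7 z 0.151 bbox [  0   0 117  15]
air [494  11] 1358 [  949.9 -2158.8] [762.7  49.5] 0.0 z 0.1583 bbox [429   0 131  23]
air [477  85] 2321 [ 448.1 -827.5] [229.9 202.9] 12.1 z 0.1643 bbox [433  64  89  43]
air [255 169] 1203 [554.4  60.3] [63.8 98.6] 1.1 z 0.1568 bbox [234 148  43  43]
air [523 304] 3277 [20.7 51.8] [ 38.7 125.3] 77.6 z 0.1682 bbox [486 258  74  93]
```

View pics/s3.png

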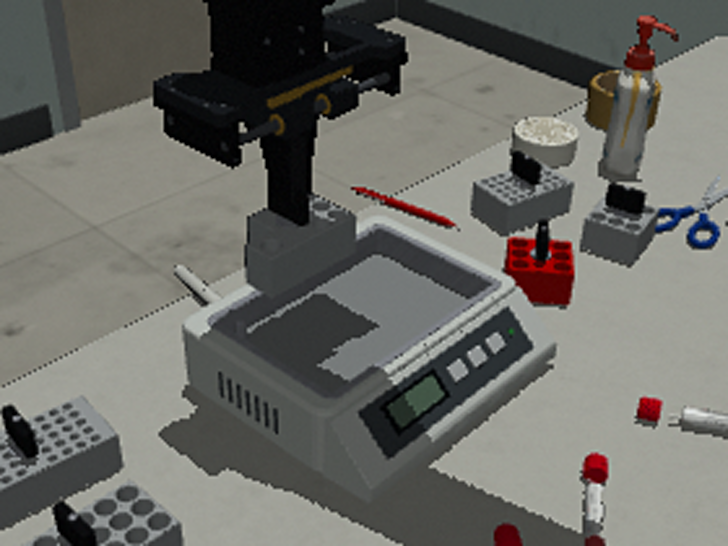

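The notched block is held upright above the far-left corner of the well. I'll lower it, then check.

>>> step_arm(targets=[[0,0,-2,0,0,0,0],[0,0,-2,0,0,0,0],[0,0,0,0,0,0,0],[0,0,0,0,0,0,0],[0,0,0,0,0,0,0]])

```text
time: 6.13
position: [0.5553, 0.0622, 0.1456]
tool_rot: [3.141, 0.069, 0.002]
ft_force: [-0.4, -0.3, -3.1]
grip_width: 0.101
grip_force: 40.0
```

```bash
python3 - <<'E'
from h import *
dst('notched',90)
im,d,K,T=snap("scene")
P=cloud(d,K,T);m=(P[...,0]>.5)&(P[...,0]<.6)&(P[...,1]>.0)&(P[...,1]<.12)&(d>0)
z=P[...,2][m];print(np.histogram(z,bins=np.arange(.09,.16,.004)))
q=P[m&(abs(P[...,2]-.138)<.003)];r=cv2.minAreaRect((q[:,:2]*1000).astype(np.float32));print(len(q),r)
E
```

```text
pos mm [555.3  62.2 145.6] tooly -87.5 tilt [ 0.001 -0.    -1.   ] shift cm [-0.05  0.14 -5.56] turn 0.0 f [-0.4 -0.3 -3.1] w 8.8 t 6.1333 j7 -1.83
(array([ 66,  66,  65,  66,  84, 110, 128, 336,  31,  23,  19,  26,  17,
         8,  33,  32,  24]), array([0.09 , 0.094, 0.098, 0.102, 0.106, 0.11 , 0.114, 0.118, 0.122,
       0.126, 0.13 , 0.134, 0.138, 0.142, 0.146, 0.15 , 0.154, 0.158]))
30 ((554.2373657226562, 66.03516387939453), (38.8156852722168, 8.392862319946289), 13.020703315734863)
```

The block slipped about 19 mm in the grip because I lifted before the fingers had fully closed. It still hangs level with its top at 0.120, so the seated TCP height is about 0.108. I'll check its xy, then lower.

```bash
python3 - <<'E'
from h import *
im,d,K,T=snap("scene")
P=cloud(d,K,T);m=(P[...,0]>.45)&(P[...,0]<.65)&(P[...,1]>-.05)&(P[...,1]<.2)&(d>0)&(abs(P[...,2]-.1195)<.002)
q=P[m];r=cv2.minAreaRect((q[:,:2]*1000).astype(np.float32));print(len(q),r,np.median(q[:,2]))
A=np.c_[q[:,:2],np.ones(len(q))];print(np.linalg.lstsq(A,q[:,2],rcond=None)[0])
E
```

```text
327 ((556.8023071289062, 62.56446075439453), (63.57664108276367, 97.20122528076172), 2.351881504058838) 0.12016705772527697
[0.00677054 0.01115177 0.11549506]
```

>>> step_arm(targets=[[0,0.1,-1.5,0,0,0,0],[0,0,-1.2,0,0,0,0],[0,0,-0.5,0,0,0,0],[0,0,0,0,0,0,0],[0,0,0,0,0,0,0]])

```text
time: 6.65
position: [0.5521, 0.0635, 0.116]
tool_rot: [3.138, 0.07, -0.01]
ft_force: [-16.3, -1.9, 19.6]
grip_width: 0.109
grip_force: 40.0
```

>>> step_arm(targets=[[0,0,-0.2,0,0,0,0],[0,0,-0.2,0,0,0,0],[0,0,0,0,0,0,0],[0,0,0,0,0,0,0],[0,0,0,0,0,0,0]])

```text
time: 7.07
position: [0.5512, 0.0636, 0.113]
tool_rot: [3.137, 0.07, -0.012]
ft_force: [-22.7, -2.3, 28.6]
grip_width: 0.113
grip_force: 40.1
```

```bash
python3 - <<'E'
from h import *
dst('notched',90)
im,d,K,T=snap("scene")
P=cloud(d,K,T);m=(P[...,0]>.5)&(P[...,0]<.62)&(P[...,1]>-.0)&(P[...,1]<.14)&(d>0)
print(np.histogram(P[...,2][m],bins=np.arange(.07,.12,.002)))
E
```

```text
pos mm [551.2  63.6 113. ] tooly -87.4 tilt [-0.008 -0.004 -1.   ] shift cm [ 0.36 -0.   -2.3 ] turn -0.0 f [-22.7  -2.3  28.6] w 9.8 t 7.0667 j7 -1.85
(array([304, 189,  41,  40,  33,  58,  90,  78,  62,  62,  60,  46,  32,
        39,  30,  30,  26,  22,   8,   5,  10,  12,  16,  22]), array([0.07 , 0.072, 0.074, 0.076, 0.078, 0.08 , 0.082, 0.084, 0.086,
       0.088, 0.09 , 0.092, 0.094, 0.096, 0.098, 0.1  , 0.102, 0.104,
       0.106, 0.108, 0.11 , 0.112, 0.114, 0.116, 0.118]))
```

Contact on the far wall, with Fx at -23. I'll lift and look.

>>> step_arm(targets=[[0,0,2,0,0,0,0],[0,0,2.5,0,0,0,0],[0,0,0,0,0,0,0],[0,0,0,0,0,0,0],[0,0,0,0,0,0,0]])

```text
time: 7.53
position: [0.5546, 0.0633, 0.1532]
tool_rot: [3.14, 0.069, -0.001]
ft_force: [-0.6, -0.3, -3.8]
grip_width: 0.113
grip_force: 40.0
```

```bash
python3 - <<'E'
from h import *
dst('notched',90)
im,d,K,T=snap("scene");np.savez("s4.npz",im=im,d=d,K=K,T=T)
i2=ctrl.get_image("side")[0]
a=cv2.resize(im[110:250,190:330],(400,400),interpolation=2);b=cv2.resize(i2[140:280,200:340],(400,400),interpolation=2)
cv2.imwrite("pics/s4.png",np.hstack([a,b])[...,::-1])
P=cloud(d,K,T);m=(P[...,0]>.5)&(P[...,0]<.62)&(P[...,1]>-.0)&(P[...,1]<.14)&(d>0)
h,e=np.histogram(P[...,2][m],bins=np.arange(.1,.16,.002));print(h,e[np.argmax(h)])
E
```

```text
pos mm [554.6  63.3 153.2] tooly -87.5 tilt [-0. -0. -1.] shift cm [ 0.03  0.02 -6.32] turn 0.0 f [-0.6 -0.3 -3.8] w 9.8 t 7.5333 j7 -1.83
[20 20 24 22 26 25 36 40 27 55 59 92 76 71 57 63 54 34 43 37 24 28 22 12
  9  9 11 16 19] 0.12200000000000003
```

View pics/s4.png

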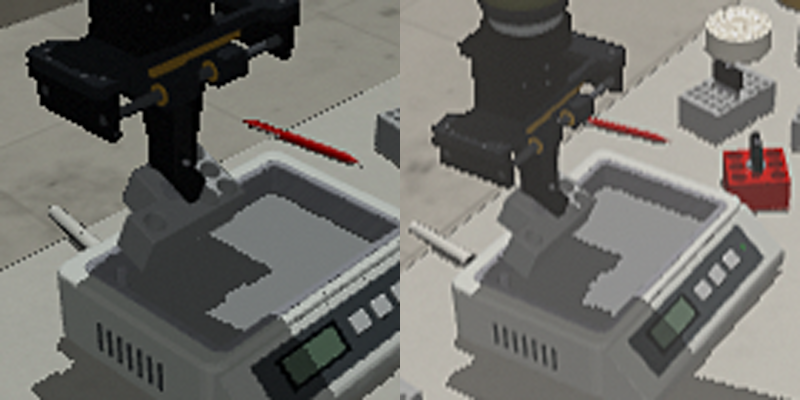

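The block has pivoted about the closing axis, -x side down. I'll set it down in the middle of the empty well, where it can level itself, and regrasp it properly.

>>> step_arm(targets=[[-1.5,-1.8,0,0,0,0,0],[-1.6,-1.9,0,0,0,0,0],[0,0,-0.5,0,0,0,0],[0,0,-1,0,0,0,0],[0,0,0,0,0,0,0]])

```text
time: 8.05
position: [0.5222, 0.0265, 0.1359]
tool_rot: [-3.14, -0.069, 0.006]
ft_force: [-0.5, -0.7, -3.1]
grip_width: 0.11
grip_force: 40.0
```

>>> step_arm(targets=[[0,0,-0.5,0,0,0,0],[0,0,-0.5,0,0,0,0],[0,0,0,0,0,0,0],[0,0,0,0,0,0,0],[0,0,0,0,0,0,0]])

```text
time: 8.47
position: [0.5241, 0.027, 0.1286]
tool_rot: [-3.141, -0.071, -0.0]
ft_force: [0.0, -0.3, -3.4]
grip_width: 0.113
grip_force: 40.0
```

>>> step_arm(targets=[[0,0,-0.3,0,0,0,0],[0,0,-0.3,0,0,0,0],[0,0,0,0,0,0,0],[0,0,0,0,0,0,0],[0,0,0,0,0,0,0]])

```text
time: 8.88
position: [0.5238, 0.0265, 0.1226]
tool_rot: [3.141, 0.07, -0.0]
ft_force: [-0.4, 0.3, -2.8]
grip_width: 0.112
grip_force: 40.0
```

>>> step_arm(targets=[[0,0,-0.3,0,0,0,0],[0,0,-0.3,0,0,0,0],[0,0,0,0,0,0,0],[0,0,0,0,0,0,0],[0,0,0,0,0,0,0]])

```text
time: 9.3
position: [0.5238, 0.0266, 0.1165]
tool_rot: [3.141, 0.07, -0.0]
ft_force: [0.1, -0.6, -3.5]
grip_width: 0.107
grip_force: 40.0
```

>>> step_arm(targets=[[0,0,-0.2,0,0,0,0],[0,0,-0.2,0,0,0,0],[0,0,0,0,0,0,0],[0,0,0,0,0,0,0],[0,0,0,0,0,0,0]])

```text
time: 9.72
position: [0.5238, 0.0265, 0.1126]
tool_rot: [3.141, 0.07, -0.0]
ft_force: [0.8, -0.9, -3.0]
grip_width: 0.109
grip_force: 40.0
```

>>> step_arm(targets=[[0,0,-0.2,0,0,0,0],[0,0,-0.2,0,0,0,0],[0,0,-0.2,0,0,0,0],[0,0,0,0,0,0,0],[0,0,0,0,0,0,0]])

```text
time: 10.13
position: [0.5273, 0.0266, 0.1102]
tool_rot: [3.14, 0.07, 0.011]
ft_force: [-0.2, -0.1, 11.6]
grip_width: 0.112
grip_force: 40.0
```

>>> step_arm(targets=[[0,0,-0.2,0,0,0,0],[0,0,-0.2,0,0,0,0],[0,0,-0.2,0,0,0,0],[0,0,0,0,0,0,0],[0,0,0,0,0,0,0]])

```text
time: 10.55
position: [0.5326, 0.0268, 0.1079]
tool_rot: [3.139, 0.07, 0.029]
ft_force: [5.1, -0.8, 22.1]
grip_width: 0.108
grip_force: 40.0
```

```bash
python3 - <<'E'
from h import *
go(0,0,2.55,0)
im=ctrl.get_image("scene")[0];i2=ctrl.get_image("side")[0]
a=cv2.resize(im[110:250,190:330],(400,400),interpolation=2);b=cv2.resize(i2[140:280,200:340],(400,400),interpolation=2)
cv2.imwrite("pics/s5.png",np.hstack([a,b])[...,::-1])
E
```

```text
pos mm [532.6  26.8 107.9] tooly -87.5 tilt [ 0.019 -0.001 -1.   ] shift cm [-53.26  -2.68 -10.79] turn 0.0 f [ 5.1 -0.8 22.1] w 9.4 t 10.55 j7 -1.76
```

View pics/s5.png

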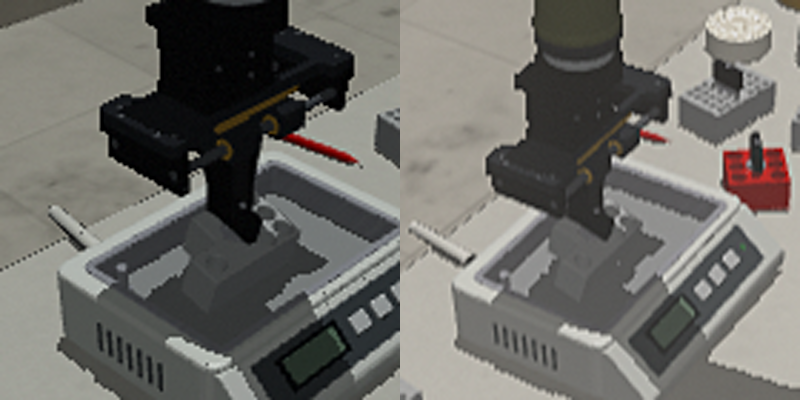

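The -x edge is on the floor with about 20° of tilt. On release it will drop back flat, so I'll soften the grip and then open.

>>> step_arm(targets=[[0,0,0,0,0,0,0],[0,0,0,0,0,0,0],[0,0,0,0,0,0,0.3],[0,0,0,0,0,0,0.4],[0,0,0,0,0,0,0.4]], force=5)

```text
time: 11.07
position: [0.5235, 0.0265, 0.1004]
tool_rot: [3.141, 0.07, -0.001]
ft_force: [0.0, -0.1, -0.1]
grip_width: 0.263
grip_force: 0.0
```

>>> step_arm(targets=[[0,0,2,0,0,0,0.4],[0,0,3,0,0,0,0.4],[-2,0,4,0,0,0,0.4],[-3,0,2,0,0,0,0.4],[-3,0,2,0,0,0,0.4]])

```text
time: 11.48
position: [0.4447, 0.0272, 0.229]
tool_rot: [-3.139, -0.071, -0.001]
ft_force: [0.4, -0.6, 0.9]
grip_width: 0.397
grip_force: 0.0
```

>>> step_arm(targets=[[0,0,2,0,0,0,0.4],[0,0,2,0,0,0,0.4],[0,0,0,0,0,0,0.4],[0,0,0,0,0,0,0.4],[0,0,0,0,0,0,0.4]])

```text
time: 11.9
position: [0.4447, 0.0265, 0.2669]
tool_rot: [-3.141, -0.07, 0.002]
ft_force: [0.0, 1.0, 0.2]
grip_width: 0.396
grip_force: 0.0
```

```bash
python3 - <<'E'
from h import *
im,d,K,T=snap("wrist");cv2.imwrite("pics/w6.png",im[...,::-1])
go(0,0,2.55,0)
blobs(d,K,T,[(.079,.087,"blk"),(.106,.118,"handle"),(.042,.05,"fl")],150)
E
```

```text
pos mm [444.5  26.6 266.6] tooly -87.4 tilt [-0.002  0.    -1.   ] shift cm [-44.45  -2.66 -26.66] turn -0.0 f [0.1 0.4 0.1] w 34.8 t 11.95 j7 -1.54
blk [290  93] 3375 [542.5  27. ] [60.2 96.1] 2.5 z 0.0829 bbox [240  60 101  67]
handle [290  91] 556 [542.3  27. ] [39.2  9.8] 2.5 z 0.1125 bbox [284  67  12  48]
fl [25 29] 177 [594.9 295.6] [ 8.3 39.8] 77.1 z 0.0472 bbox [20  7 11 44]
fl [304 112] 20483 [524.8  11.2] [136.8 209.3] 2.6 z 0.0449 bbox [201  45 206 134]
fl [ 18 143] 157 [481.6 319.5] [39.6  4. ] 1.1 z 0.0472 bbox [ 12 124  12  38]
fl [302 213] 1080 [416.7   6.4] [ 12.6 248.3] 2.6 z 0.0465 bbox [193 208 218  10]
```

View pics/w6.png

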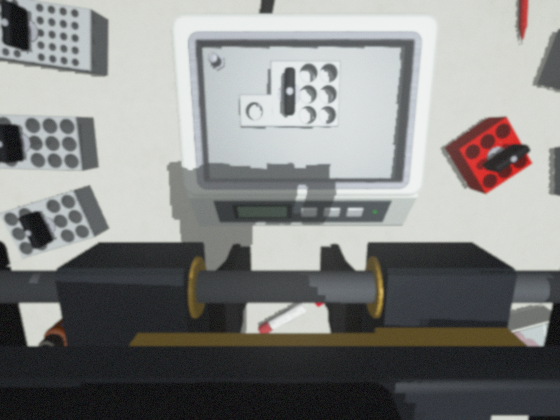

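The block sits flat in the well, holes up, at (290,93). The sensor is at (215,60). I'll regrasp at full depth and wait for the grip force this time.

>>> step_arm(targets=[[2.45,0,-2.8,0,0,0,0.4],[2.45,0,-2.8,0,0,0,0.4],[2.45,0,-2.8,0,0,0,0.4],[2.43,0.04,-2.8,0,0,0,0.4],[0,0,0,0,0,0,0.4]])

```text
time: 12.37
position: [0.5413, 0.0267, 0.1462]
tool_rot: [-3.134, -0.069, 0.022]
ft_force: [-1.4, -0.9, -1.4]
grip_width: 0.403
grip_force: 0.0
```

>>> step_arm(targets=[[0,0,0,0,0,0,0.4],[0,0,0,0,0,0,0.4],[0,0,-2.2,0,0,0,0.4],[0,0,-2.2,0,0,0,0.4],[0,0,-2.2,0,0,0,0.4]])

```text
time: 12.78
position: [0.5439, 0.0268, 0.0919]
tool_rot: [3.138, 0.07, 0.008]
ft_force: [0.3, -0.5, -1.1]
grip_width: 0.393
grip_force: 0.0
```

>>> step_arm(targets=[[0,0,0,0,0,0,0.4],[0,0,0,0,0,0,0.4],[0,0,0,0,0,0,0],[0,0,0,0,0,0,0],[0,0,0,0,0,0,0]], force=50)

```text
time: 13.2
position: [0.5441, 0.027, 0.0918]
tool_rot: [3.14, 0.07, 0.005]
ft_force: [-0.2, -0.0, -0.4]
grip_width: 0.253
grip_force: 0.0
```

>>> step_arm(targets=[[0,0,0,0,0,0,0],[0,0,0,0,0,0,0],[0,0,0,0,0,0,0],[0,0,0,0,0,0,0],[0,0,0,0,0,0,0]])

```text
time: 13.62
position: [0.5434, 0.027, 0.0906]
tool_rot: [3.141, 0.07, 0.001]
ft_force: [-1.4, -0.5, 5.6]
grip_width: 0.111
grip_force: 50.0
```

>>> step_arm(targets=[[0,0,0.7,0,0,0,0],[0,0,0,0,0,0,0],[1.2,0,0,0,0,0,0],[0,1.2,0,0,0,0,0],[0,1.2,0,0,0,0,0]])

```text
time: 14.03
position: [0.5548, 0.0507, 0.0962]
tool_rot: [-3.141, -0.066, 0.002]
ft_force: [-0.1, 0.7, -3.3]
grip_width: 0.11
grip_force: 50.0
```

>>> step_arm(targets=[[0,1.2,0,0,0,0,0],[0,0,0,0,0,0,0],[0,0,0,0,0,0,0],[0,0,0,0,0,0,0],[0,0,0,0,0,0,0]])

```text
time: 14.45
position: [0.5548, 0.0622, 0.0967]
tool_rot: [3.14, 0.069, -0.001]
ft_force: [-0.5, -0.6, -3.7]
grip_width: 0.115
grip_force: 50.0
```

```bash
python3 -c "
from h import *
dst('notched',89.5)"
```

```text
pos mm [554.8  62.2  96.7] tooly -87.5 tilt [-0.    -0.001 -1.   ] shift cm [-0.    0.13 -0.72] turn 0.0 f [-0.5 -0.6 -3.7] w 10.0 t 14.45 j7 -1.87
```

>>> step_arm(targets=[[0,0.1,-0.3,0,0,0,0],[0,0,-0.35,0,0,0,0],[0,0,0,0,0,0,0],[0,0,0,0,0,0,0],[0,0,0,0,0,0,0.4]])

```text
time: 14.87
position: [0.5553, 0.0637, 0.0906]
tool_rot: [3.141, 0.069, 0.001]
ft_force: [-0.3, 0.6, -0.7]
grip_width: 0.14
grip_force: 0.0
```

>>> step_arm(targets=[[0,0,0,0,0,0,0.4],[0,0,0,0,0,0,0.4],[0,0,0,0,0,0,0.4],[0,0,0,0,0,0,0.4],[0,0,3,0,0,0,0.4]])

```text
time: 15.28
position: [0.551, 0.063, 0.1156]
tool_rot: [-3.141, -0.07, 0.016]
ft_force: [-0.1, -0.8, -0.5]
grip_width: 0.386
grip_force: 0.0
```

>>> step_arm(targets=[[0,0,4,0,0,0,0.4],[0,0,4,0,0,0,0.4],[-2.8,3,0,0,0,2.7,0.4],[-2.8,3,0,0,0,2.8,0.4],[-2.8,3,0,0,0,2.8,0.4]])

```text
time: 15.7
position: [0.4705, 0.1551, 0.2011]
tool_rot: [-3.127, -0.298, -0.003]
ft_force: [0.7, 0.3, 0.6]
grip_width: 0.398
grip_force: 0.0
```

>>> step_arm(targets=[[-2.8,3,0,0,0,2.8,0.4],[-2.8,3,0,0,0,2.8,0.4],[-2.8,3,0,0,0,2.8,0.4],[0,3,0,0,0,0,0.4],[0,3.3,0,0,0,0,0.4]])

```text
time: 16.12
position: [0.3859, 0.3077, 0.2013]
tool_rot: [3.092, 0.525, 0.008]
ft_force: [1.1, -0.6, 0.0]
grip_width: 0.401
grip_force: 0.0
```

```bash
python3 - <<'E'
from h import *
src('half',44)
im,d,K,T=snap("scene");blobs(d,K,T,[(.079,.087,"blk"),(.06,.08,"t")],80)
E
```

```text
pos mm [385.9 307.7 201.3] tooly -70.7 tilt [ 0.006 -0.004 -1.   ] shift cm [ -0.02  -0.07 -15.73] turn -0.1 f [ 1.1 -0.6  0. ] w 34.9 t 16.1167 j7 -2.0
blk [446 106] 107 [ 492.7 -727.5] [146.   21.2] 5.2 z 0.083 bbox [424 100  45  13]
blk [256 197] 437 [553.   63.2] [62.6 98.6] 2.8 z 0.0829 bbox [236 182  41  30]
blk [518 339] 571 [10.7 37.3] [ 57.  132.1] 73.7 z 0.0816 bbox [476 304  84  71]
t [461  19] 700 [ 1197.5 -2157. ] [  58.2 1316.5] 89.6 z 0.0696 bbox [362   0 198  38]
t [64 20] 527 [2520.1 -343.1] [ 42.3 697.2] 0.8 z 0.07 bbox [  0   9 129  22]
t [444 109] 238 [ 497.3 -723.8] [134.6  22. ] 4.9 z 0.0702 bbox [423 102  42  15]
t [382 125] 83 [ 569.9 -474.4] [41.8 19.7] 21.3 z 0.0692 bbox [375 121  14   9]
t [491 142] 672 [ 313.3 -652. ] [156.  176.2] 84.8 z 0.0693 bbox [453 126  77  33]
t [279 204] 2954 [522.1  11.5] [188.9 257.4] 2.3 z 0.0704 bbox [216 163 127  82]
t [168 281] 126 [480.6 324.1] [40.8 10. ] 2.0 z 0.0671 bbox [160 273  17  16]
t [209 307] 158 [384.5 307.7] [38.6  9.7] 19.1 z 0.0672 bbox [198 300  22  15]
t [516 348] 838 [ 1.7 43.1] [ 50.  127.8] 88.1 z 0.0715 bbox [473 316  87  65]
t [271 359] 252 [243.1 301.4] [28.1 21.5] 47.0 z 0.0715 bbox [261 349  20  20]
```

Notched is seated at (553,63), top at 0.083. Next, block_half.

>>> step_arm(targets=[[0,0,-4,0,0,0,0.4],[0,0,-4,0,0,0,0.4],[0,0,-3,0,0,0,0.4],[0,0,0,0,0,0,0.4],[0,0,0,0,0,0,0.4]])

```text
time: 16.58
position: [0.3859, 0.3066, 0.0897]
tool_rot: [-3.097, -0.527, 0.006]
ft_force: [1.4, 1.1, 1.1]
grip_width: 0.401
grip_force: 0.0
```

>>> step_arm(targets=[[0,0,-2.4,0,0,0,0.4],[0,0,-2.3,0,0,0,0.4],[0,0,0,0,0,0,0.4],[0,0,0,0,0,0,0.4],[0,0,0,0,0,0,0]])

```text
time: 17.0
position: [0.3885, 0.3081, 0.0458]
tool_rot: [-3.096, -0.525, -0.005]
ft_force: [0.4, -0.4, 0.2]
grip_width: 0.376
grip_force: 0.0
```

>>> step_arm(targets=[[0,0,0,0,0,0,0],[0,0,0,0,0,0,0],[0,0,0,0,0,0,0],[0,0,0,0,0,0,0],[0,0,0,0,0,0,0]])

```text
time: 17.42
position: [0.3874, 0.3076, 0.0442]
tool_rot: [-3.097, -0.525, -0.002]
ft_force: [-0.1, 0.6, 4.7]
grip_width: 0.111
grip_force: 50.0
```

>>> step_arm(targets=[[0,0,0,0,0,0,0],[0,0,0,0,0,0,0],[0,0,0,0,0,0,0],[0,0,0,0,0,0,0],[0,0,0,0,0,0,0]])

```text
time: 17.83
position: [0.3874, 0.3076, 0.0442]
tool_rot: [-3.097, -0.525, -0.002]
ft_force: [-1.6, 0.3, 7.1]
grip_width: 0.112
grip_force: 50.0
```

>>> step_arm(targets=[[0,0,1,0,0,0,0],[0,0,3,0,0,0,0],[0,0,4,0,0,0,0],[0,0,4,0,0,0,0],[0,0,2.6,0,0,0,0]])

```text
time: 18.25
position: [0.3868, 0.3077, 0.1923]
tool_rot: [-3.097, -0.527, -0.003]
ft_force: [0.9, 0.5, -4.1]
grip_width: 0.11
grip_force: 50.0
```

>>> step_arm(targets=[[1.74,-3.45,0,0,0,-1.7,0],[1.74,-3.45,0,0,0,-1.7,0],[1.74,-3.45,0,0,0,-1.7,0],[1.74,-3.45,0,0,0,-1.7,0],[1.74,-3.45,0,0,0,-1.7,0]])

```text
time: 18.67
position: [0.4735, 0.1323, 0.1892]
tool_rot: [3.127, 0.292, -0.002]
ft_force: [2.0, 0.5, -4.8]
grip_width: 0.112
grip_force: 50.0
```

>>> step_arm(targets=[[1.74,-3.45,0,0,0,-1.7,0],[1.74,-3.45,0,0,0,-1.7,0],[1.74,-3.45,0,0,0,-1.7,0],[1.74,-3.45,0,0,0,-1.6,0],[1.74,-3.45,0,0,0,-1.5,0]])

```text
time: 19.08
position: [0.5604, -0.04, 0.1887]
tool_rot: [3.141, 0.068, -0.003]
ft_force: [0.2, 1.4, -4.1]
grip_width: 0.107
grip_force: 50.0
```

>>> step_arm(targets=[[0,0,0,0,0,0,0],[0,0,0,0,0,0,0],[0,0,-1.5,0,0,0,0],[0,0,0,0,0,0,0],[0,0,0,0,0,0,0]])

```text
time: 19.5
position: [0.5594, -0.0369, 0.1735]
tool_rot: [-3.14, -0.073, 0.005]
ft_force: [0.4, -0.2, -3.5]
grip_width: 0.11
grip_force: 50.0
```

```bash
cat >> h.py <<'E'
def held(n,zt):
    im,d,K,T=snap("scene");P=cloud(d,K,T);p=ctrl.get_state()["position"]
    m=(d>0)&(np.hypot(P[...,0]-p[0],P[...,1]-p[1])<.085)&(P[...,1]>p[1]-.08)
    m&=abs(P[...,2]-zt)<.006
    q=P[m];r=cv2.minAreaRect((q[:,:2]*1000).astype(np.float32));A=np.c_[q[:,:2]-p[:2],np.ones(len(q))]
    print("held",len(q),np.round(r[0],1),np.round(r[1],1),round(r[2],1),np.linalg.lstsq(A,q[:,2],rcond=None)[0].round(3),np.median(q[:,2]).round(4))
E
python3 - <<'E'
from h import *
dst('half',89.5);held('half',ctrl.get_state()["position"][2]-.0065)
E
```

```text
pos mm [559.4 -36.9 173.5] tooly -87.3 tilt [-0.003  0.001 -1.   ] shift cm [-0.   -0.09 -8.4 ] turn -0.1 f [ 0.4 -0.2 -3.5] w 9.6 t 19.5 j7 -1.64
held 483 [556.  -37.1] [60.6 98.2] 1.4 [ 0.003 -0.002  0.166] 0.1663
```

>>> step_arm(targets=[[0.15,-0.05,-2,0,0,0,0],[0,0,-2,0,0,0,0],[0,0,-2,0,0,0,0],[0,0,-1,0,0,0,0],[0,0,-0.5,0,0,0,0]])

```text
time: 19.97
position: [0.5614, -0.0381, 0.0983]
tool_rot: [-3.14, -0.071, 0.004]
ft_force: [-0.2, -0.0, -4.8]
grip_width: 0.11
grip_force: 50.0
```

>>> step_arm(targets=[[0,0,-0.5,0,0,0,0],[0,0,-0.3,0,0,0,0],[0,0,0,0,0,0,0],[0,0,0,0,0,0,0],[0,0,0,0,0,0,0]])

```text
time: 20.38
position: [0.5631, -0.0386, 0.0922]
tool_rot: [3.14, 0.07, 0.002]
ft_force: [0.1, 0.2, -4.6]
grip_width: 0.107
grip_force: 50.0
```

>>> step_arm(targets=[[0,0,-0.25,0,0,0,0],[0,0,0,0,0,0,0],[0,0,0,0,0,0,0.4],[0,0,0,0,0,0,0.4],[0,0,0,0,0,0,0.4]])

```text
time: 20.8
position: [0.5631, -0.0385, 0.0895]
tool_rot: [3.14, 0.07, 0.002]
ft_force: [0.1, 0.3, 0.4]
grip_width: 0.255
grip_force: 0.0
```

>>> step_arm(targets=[[0,0,0,0,0,0,0.4],[0,0,0,0,0,0,0.4],[0,0,3,0,0,0,0.4],[0,0,4,0,0,0,0.4],[0,0,4,0,0,0,0.4]])

```text
time: 21.22
position: [0.5615, -0.0384, 0.1993]
tool_rot: [-3.14, -0.07, 0.004]
ft_force: [0.7, 0.9, 0.1]
grip_width: 0.398
grip_force: 0.0
```

>>> step_arm(targets=[[-1.03,-3.75,0,0,0,1.3,0.4],[-1.03,-3.75,0,0,0,1.3,0.4],[-1.03,-3.75,0,0,0,1.3,0.4],[-1.03,-3.75,0,0,0,1.3,0.4],[-1.03,-3.75,0,0,0,1.3,0.4]])

```text
time: 21.63
position: [0.5103, -0.2278, 0.1993]
tool_rot: [3.131, 0.25, 0.001]
ft_force: [0.7, -0.1, -0.1]
grip_width: 0.401
grip_force: 0.0
```

>>> step_arm(targets=[[-1.03,-3.75,0,0,0,1.3,0.4],[-1.03,-3.75,0,0,0,1.3,0.4],[-1.03,-3.75,0,0,0,1.4,0.4],[0,0,0,0,0,0,0.4],[0,0,0,0,0,0,0.4]])

```text
time: 22.05
position: [0.4783, -0.3418, 0.1984]
tool_rot: [-3.122, -0.347, 0.001]
ft_force: [0.8, 0.9, 0.6]
grip_width: 0.399
grip_force: 0.0
```

```bash
python3 - <<'E'
from h import *
src('short',44)
im,d,K,T=snap("scene");blobs(d,K,T,[(.079,.087,"blk")],200)
E
```

```text
pos mm [ 478.3 -341.8  198.4] tooly -77.3 tilt [-0.001  0.    -1.   ] shift cm [  0.21   0.28 -15.44] turn 0.3 f [0.8 0.9 0.6] w 34.7 t 22.05 j7 -0.89
blk [270 188] 825 [556.1  11.8] [ 63. 201.] 4.4 z 0.0827 bbox [236 165  69  47]
blk [518 339] 577 [10.4 36.7] [ 60.2 132.7] 74.4 z 0.0817 bbox [476 304  84  71]
```

>>> step_arm(targets=[[0.1,0.15,-4,0,0,0,0.4],[0,0,-4,0,0,0,0.4],[0,0,-3,0,0,0,0.4],[0,0,0,0,0,0,0.4],[0,0,0,0,0,0,0.4]])

```text
time: 22.52
position: [0.4811, -0.3347, 0.0881]
tool_rot: [-3.118, -0.361, 0.003]
ft_force: [0.7, -0.2, 0.3]
grip_width: 0.399
grip_force: 0.0
```

```bash
python3 - <<'E'
from h import *
src('short',44)
E
```

```text
pos mm [ 481.1 -334.7   88.1] tooly -76.8 tilt [-0.002  0.003 -1.   ] shift cm [-0.07 -0.43 -4.41] turn -0.2 f [ 0.7 -0.2  0.3] w 34.7 t 22.5167 j7 -0.94
```

>>> step_arm(targets=[[0,-0.25,-2.2,0,0,0,0.4],[0,0,-2.1,0,0,0,0.4],[0,0,0,0,0,0,0.4],[0,0,0,0,0,0,0.4],[0,0,0,0,0,0,0]])

```text
time: 22.93
position: [0.483, -0.34, 0.0486]
tool_rot: [3.118, 0.358, 0.005]
ft_force: [-0.0, -0.7, 0.4]
grip_width: 0.379
grip_force: 0.0
```

>>> step_arm(targets=[[0,0,0,0,0,0,0],[0,0,0,0,0,0,0],[0,0,0,0,0,0,0],[0,0,0,0,0,0,0],[0,0,0,0,0,0,0]])

```text
time: 23.35
position: [0.4814, -0.3395, 0.0466]
tool_rot: [3.121, 0.357, 0.001]
ft_force: [-1.5, 1.8, 4.1]
grip_width: 0.11
grip_force: 50.0
```

>>> step_arm(targets=[[0,0,0,0,0,0,0],[0,0,0,0,0,0,0],[0,0,0,0,0,0,0],[0,0,0,0,0,0,0],[0,0,0,0,0,0,0]])

```text
time: 23.77
position: [0.4814, -0.3396, 0.0466]
tool_rot: [3.121, 0.357, 0.001]
ft_force: [-1.2, 2.0, 5.4]
grip_width: 0.11
grip_force: 50.0
```

>>> step_arm(targets=[[0,0,1,0,0,0,0],[0,0,3,0,0,0,0],[0,0,4,0,0,0,0],[0,0,4,0,0,0,0],[0,0,2.6,0,0,0,0]])

```text
time: 24.18
position: [0.4819, -0.3399, 0.1955]
tool_rot: [3.119, 0.357, 0.004]
ft_force: [1.3, -0.5, -2.0]
grip_width: 0.11
grip_force: 50.0
```

```bash
python3 - <<'E'
from h import *
dst('short',175)
E
```

```text
pos mm [ 481.9 -339.9  195.5] tooly -76.9 tilt [ 0.003 -0.002 -1.   ] shift cm [ 1.28 28.32 -2.05] turn -10.5 f [ 1.3 -0.5 -2. ] w 9.5 t 24.1833 j7 -0.89
```

>>> step_arm(targets=[[0.17,3.54,0,0,0,-1.3,0],[0.17,3.54,0,0,0,-1.3,0],[0.17,3.54,0,0,0,-1.3,0],[0.17,3.54,0,0,0,-1.3,0],[0.17,3.54,0,0,0,-1.3,0]])

```text
time: 24.6
position: [0.4888, -0.1609, 0.1915]
tool_rot: [3.137, 0.177, -0.002]
ft_force: [0.9, 0.0, -2.5]
grip_width: 0.109
grip_force: 50.0
```

>>> step_arm(targets=[[0.17,3.54,0,0,0,-1.3,0],[0.17,3.54,0,0,0,-1.3,0],[0.17,3.54,0,0,0,-1.4,0],[0,0,-1,0,0,0,0],[0,0,-1,0,0,0,0]])

```text
time: 25.02
position: [0.4949, -0.0536, 0.1721]
tool_rot: [3.14, 0.079, 0.002]
ft_force: [-0.3, -1.3, -3.3]
grip_width: 0.108
grip_force: 50.0
```

>>> step_arm(targets=[[0,0,0,0,0,0,0],[0,0,0,0,0,0,0],[0,0,0,0,0,0,0],[0,0,0,0,0,0,0],[0,0,0,0,0,0,0]])

```text
time: 25.43
position: [0.4949, -0.0572, 0.1722]
tool_rot: [3.141, 0.067, 0.001]
ft_force: [0.2, -0.1, -3.6]
grip_width: 0.109
grip_force: 50.0
```

```bash
python3 - <<'E'
from h import *
dst('short',91.6);held('short',ctrl.get_state()["position"][2]-.0086)
E
```

```text
pos mm [494.9 -57.2 172.2] tooly -87.5 tilt [ 0. -0. -1.] shift cm [-0.02  0.05 -8.06] turn 0.1 f [ 0.2 -0.1 -3.6] w 9.4 t 25.4333 j7 -1.51
held 352 [492.7 -57.4] [61.7 65.5] 1.7 [ 0.012 -0.016  0.163] 0.163
```

>>> step_arm(targets=[[0,0,-2,0,0,0,0],[0,0,-2,0,0,0,0],[0,0,-2,0,0,0,0],[0,0,-1,0,0,0,0],[0,0,-0.5,0,0,0,0]])

```text
time: 25.9
position: [0.4936, -0.0564, 0.0954]
tool_rot: [-3.14, -0.069, 0.004]
ft_force: [-0.5, 0.7, -3.1]
grip_width: 0.111
grip_force: 50.0
```

>>> step_arm(targets=[[0,0,-0.4,0,0,0,0],[0,0,-0.2,0,0,0,0],[0,0,0,0,0,0,0],[0,0,0,0,0,0,0],[0,0,0,0,0,0,0]])

```text
time: 26.32
position: [0.4954, -0.0565, 0.0916]
tool_rot: [3.14, 0.07, 0.003]
ft_force: [-0.2, -0.3, -1.6]
grip_width: 0.113
grip_force: 50.0
```

>>> step_arm(targets=[[0,0,0,0,0,0,0.4],[0,0,0,0,0,0,0.4],[0,0,0,0,0,0,0.4],[0,0,0,0,0,0,0.4],[0,0,0,0,0,0,0.4]])

```text
time: 26.73
position: [0.4949, -0.0564, 0.0911]
tool_rot: [3.141, 0.07, 0.001]
ft_force: [0.2, -0.9, 1.2]
grip_width: 0.366
grip_force: 0.0
```

>>> step_arm(targets=[[0,0,3,0,0,0,0.4],[0,0,4,0,0,0,0.4],[0,0,4,0,0,0,0.4],[-0.14,3.8,0,0,0,-0.15,0.4],[-0.14,3.8,0,0,0,-0.15,0.4]])

```text
time: 27.15
position: [0.494, 0.0183, 0.2037]
tool_rot: [3.14, 0.052, 0.009]
ft_force: [1.3, 1.3, -0.5]
grip_width: 0.402
grip_force: 0.0
```

>>> step_arm(targets=[[-0.14,3.8,0,0,0,-0.15,0.4],[-0.14,3.8,0,0,0,-0.15,0.4],[-0.14,3.8,0,0,0,-0.15,0.4],[-0.14,3.8,0,0,0,-0.15,0.4],[-0.14,3.8,0,0,0,-0.15,0.4]])

```text
time: 27.57
position: [0.4847, 0.2112, 0.2012]
tool_rot: [3.141, 0.04, 0.002]
ft_force: [0.9, 0.2, -0.3]
grip_width: 0.401
grip_force: 0.0
```

>>> step_arm(targets=[[-0.14,3.8,0,0,0,-0.15,0.4],[-0.14,3.8,0,0,0,-0.15,0.4],[-0.14,3.8,-2,0,0,-0.15,0.4],[0,0,-4,0,0,0,0.4],[0,0,-4,0,0,0,0.4]])

```text
time: 27.98
position: [0.4801, 0.3273, 0.1018]
tool_rot: [-3.137, -0.038, -0.004]
ft_force: [0.4, -0.5, -0.3]
grip_width: 0.398
grip_force: 0.0
```

>>> step_arm(targets=[[0,0,0,0,0,0,0.4],[0,0,0,0,0,0,0.4],[0,0,0,0,0,0,0.4],[0,0,0,0,0,0,0.4],[0,0,0,0,0,0,0.4]])

```text
time: 28.4
position: [0.4824, 0.323, 0.1041]
tool_rot: [-3.14, -0.027, -0.006]
ft_force: [-0.2, 1.2, 0.6]
grip_width: 0.399
grip_force: 0.0
```

```bash
python3 - <<'E'
from h import *
src('long',44)
im,d,K,T=snap("scene");blobs(d,K,T,[(.079,.087,"blk"),(.105,.118,"handles")],40)
E
```

```text
pos mm [482.4 323.  104.1] tooly -89.0 tilt [ 0.004  0.002 -1.   ] shift cm [-0.12  0.03 -6.01] turn 0.0 f [-0.2  1.2  0.6] w 34.7 t 28.4 j7 -2.48
blk [33 21] 114 [2520.3 -161.8] [326.3  38.2] 90.0 z 0.0826 bbox [ 0 16 67 11]
blk [446 106] 112 [ 491.9 -726.1] [145.6  21.3] 5.7 z 0.0835 bbox [424 100  45  13]
blk [268 188] 821 [555.8  12. ] [ 63.3 202.1] 4.6 z 0.0828 bbox [236 165  65  47]
blk [308 189] 288 [492.9 -56.5] [59.6 67.2] 2.7 z 0.083 bbox [289 180  38  18]
blk [518 339] 564 [10.6 36.5] [ 60.  133.1] 74.0 z 0.0815 bbox [476 304  84  70]
handles [462  11] 286 [ 1144.6 -2161.4] [772.3  43.8] 0.3 z 0.1109 bbox [402   0 120  22]
handles [36 15] 195 [2521.8 -183.7] [350.2  34.2] 89.6 z 0.1112 bbox [ 0  9 72 12]
handles [477 118] 1311 [ 354.9 -690.4] [183.6 329.9] 53.9 z 0.1106 bbox [432  94  91  49]
handles [384 112] 83 [ 573.5 -482.3] [41.3 41. ] 24.2 z 0.1125 bbox [377 107  15  10]
handles [282 167] 72 [559.5 -38.8] [38.7 11. ] 1.4 z 0.1112 bbox [275 163  15   9]
handles [309 176] 81 [492.6 -55.4] [37.9 10.4] 5.5 z 0.1119 bbox [301 171  16  11]
handles [251 186] 84 [552.2  63.8
[... 703 characters left out ...]
ox [ 22 349  38  37]
handles [  5 371] 114 [453.5 574.3] [10.2 17.4] 69.4 z 0.1105 bbox [  0 364  10  15]
handles [ 86 376] 166 [373.  503.9] [16.  17.4] 80.3 z 0.1105 bbox [ 79 369  15  15]
handles [ 66 383] 372 [382.3 525.5] [39.2 18.2] 13.0 z 0.1107 bbox [ 53 370  26  26]
handles [ 13 387] 365 [422.9 574.1] [34.8 18.6] 11.7 z 0.1106 bbox [  1 375  25  24]
handles [ 86 400] 600 [344.3 519.5] [29.7 44.7] 50.8 z 0.1105 bbox [ 71 381  30  39]
handles [ 50 401] 603 [371.3 549.6] [23.  59.4] 83.3 z 0.1106 bbox [ 35 383  31  37]
handles [103 402] 201 [326.  503.6] [16.3 17.7] 56.4 z 0.1102 bbox [ 96 394  15  17]
handles [ 21 408] 638 [388.1 579.5] [58.4 27.2] 41.9 z 0.1106 bbox [  0 396  42  24]
```

>>> step_arm(targets=[[-0.1,0,-3,0,0,0,0.4],[0,0,-3,0,0,0,0.4],[0,0,0,0,0,0,0.4],[0,0,0,0,0,0,0.4],[0,0,0,0,0,0,0]])

```text
time: 28.87
position: [0.4802, 0.3227, 0.0427]
tool_rot: [-3.141, -0.028, -0.002]
ft_force: [-0.2, 0.5, 0.3]
grip_width: 0.374
grip_force: 0.0
```

>>> step_arm(targets=[[0,0,0,0,0,0,0],[0,0,0,0,0,0,0],[0,0,0,0,0,0,0],[0,0,0,0,0,0,0],[0,0,0,0,0,0,0]])

```text
time: 29.28
position: [0.48, 0.3231, 0.0421]
tool_rot: [-3.141, -0.029, -0.001]
ft_force: [-0.5, 0.3, 2.4]
grip_width: 0.112
grip_force: 50.0
```

>>> step_arm(targets=[[0,0,0,0,0,0,0],[0,0,0,0,0,0,0],[0,0,0,0,0,0,0],[0,0,0,0,0,0,0],[0,0,0,0,0,0,0]])

```text
time: 29.7
position: [0.48, 0.3231, 0.0421]
tool_rot: [-3.141, -0.029, -0.001]
ft_force: [-0.4, 0.8, 4.6]
grip_width: 0.111
grip_force: 50.0
```

>>> step_arm(targets=[[0,0,1,0,0,0,0],[0,0,3,0,0,0,0],[0,0,4,0,0,0,0],[0,0,4,0,0,0,0],[0,0,2.6,0,0,0,0]])

```text
time: 30.12
position: [0.4795, 0.3224, 0.19]
tool_rot: [3.141, 0.029, 0.001]
ft_force: [1.1, 0.1, -5.0]
grip_width: 0.115
grip_force: 50.0
```

```bash
python3 - <<'E'
from h import *
dst('long',175)
E
```

```text
pos mm [479.5 322.4 190. ] tooly -88.9 tilt [ 0.001 -0.    -1.   ] shift cm [  1.07 -27.78  -1.5 ] turn 1.5 f [ 1.1  0.1 -5. ] w 10.0 t 30.1167 j7 -2.43
```

>>> step_arm(targets=[[0.12,-3.48,0,0,0,0.2,0],[0.12,-3.48,0,0,0,0.2,0],[0.12,-3.48,0,0,0,0.2,0],[0.12,-3.48,0,0,0,0.2,0],[0.12,-3.48,0,0,0,0.2,0]])

```text
time: 30.53
position: [0.4839, 0.146, 0.1861]
tool_rot: [3.14, 0.056, -0.005]
ft_force: [0.7, -0.3, -6.3]
grip_width: 0.106
grip_force: 50.0
```

>>> step_arm(targets=[[0.12,-3.48,0,0,0,0.2,0],[0.12,-3.48,0,0,0,0.2,0],[0.12,-3.48,0,0,0,0.1,0],[0,0,-1,0,0,0,0],[0,0,-1,0,0,0,0]])

```text
time: 30.95
position: [0.4884, 0.0404, 0.1663]
tool_rot: [3.139, 0.059, -0.003]
ft_force: [-0.4, 1.8, -5.6]
grip_width: 0.11
grip_force: 50.0
```

>>> step_arm(targets=[[0,0,0,0,0,0,0],[0,0,0,0,0,0,0],[0,0,0,0,0,0,0],[0,0,0,0,0,0,0],[0,0,0,0,0,0,0]])

```text
time: 31.37
position: [0.4895, 0.045, 0.1678]
tool_rot: [3.141, 0.073, 0.001]
ft_force: [-0.3, 0.4, -5.7]
grip_width: 0.116
grip_force: 50.0
```

```bash
python3 - <<'E'
from h import *
dst('long',87);held('long',ctrl.get_state()["position"][2]-.004)
E
```

```text
pos mm [489.5  45.  167.8] tooly -87.4 tilt [ 0.001 -0.    -1.   ] shift cm [ 0.07 -0.04 -8.08] turn -0.1 f [-0.3  0.4 -5.7] w 10.1 t 31.3667 j7 -1.72
held 806 [489.8  45.2] [ 61.9 129. ] 2.6 [-0.     0.     0.162] 0.1629
```

>>> step_arm(targets=[[0,0,-2,0,0,0,0],[0,0,-2,0,0,0,0],[0,0,-2,0,0,0,0],[0,0,-1,0,0,0,0],[0,0,-0.5,0,0,0,0]])

```text
time: 31.83
position: [0.4882, 0.0442, 0.0911]
tool_rot: [-3.14, -0.071, 0.004]
ft_force: [-0.3, 0.2, -6.3]
grip_width: 0.112
grip_force: 50.0
```

>>> step_arm(targets=[[0,0,-0.3,0,0,0,0],[0,0,-0.2,0,0,0,0],[0,0,0,0,0,0,0],[0,0,0,0,0,0,0],[0,0,0,0,0,0,0]])

```text
time: 32.25
position: [0.49, 0.0441, 0.0882]
tool_rot: [3.14, 0.07, 0.002]
ft_force: [-0.3, -0.8, -5.8]
grip_width: 0.111
grip_force: 50.0
```

>>> step_arm(targets=[[0,0,-0.15,0,0,0,0],[0,0,0,0,0,0,0],[0,0,0,0,0,0,0.4],[0,0,0,0,0,0,0.4],[0,0,0,0,0,0,0.4]])

```text
time: 32.67
position: [0.49, 0.0442, 0.0865]
tool_rot: [3.141, 0.07, 0.002]
ft_force: [0.3, 0.8, -0.7]
grip_width: 0.256
grip_force: 0.0
```

>>> step_arm(targets=[[0,0,0,0,0,0,0.4],[0,0,0,0,0,0,0.4],[0,0,3,0,0,0,0.4],[0,0,4,0,0,0,0.4],[0,0,4,0,0,0,0.4]])

```text
time: 33.08
position: [0.4883, 0.0444, 0.1965]
tool_rot: [-3.14, -0.071, 0.004]
ft_force: [1.5, -1.1, 0.2]
grip_width: 0.399
grip_force: 0.0
```

>>> step_arm(targets=[[-2,-2,3,0,0,0,0.4],[-2,-2,3,0,0,0,0.4],[0,0,2,0,0,0,0.4],[0,0,0,0,0,0,0.4],[0,0,0,0,0,0,0.4]])

```text
time: 33.5
position: [0.45, 0.0039, 0.277]
tool_rot: [3.139, 0.069, 0.004]
ft_force: [0.1, 0.7, -1.1]
grip_width: 0.398
grip_force: 0.0
```

```bash
python3 - <<'E'
from h import *
im,d,K,T=snap("wrist");cv2.imwrite("pics/w7.png",im[...,::-1])
go(0,0,2.55,0)
blobs(d,K,T,[(.079,.087,"blk"),(.106,.118,"handle")],150)
im,d,K,T=snap("scene");blobs(d,K,T,[(.034,.042,"fine"),(.079,.087,"blk")],250)
P=cloud(d,K,T)
E
```

```text
pos mm [449.3   4.3 275.7] tooly -87.4 tilt [ 0.    -0.001 -1.   ] shift cm [-44.93  -0.43 -27.57] turn -0.0 f [ 0.8  0.1 -0.4] w 35.1 t 33.55 j7 -1.45
blk [335  82] 3089 [561.7 -39.3] [59.4 95.7] 2.5 z 0.0828 bbox [285  50 100  65]
blk [230  85] 3145 [554.4  63.2] [59.5 96.1] 2.5 z 0.0829 bbox [181  53  98  65]
blk [247 151] 3497 [491.7  44. ] [ 59.9 128.4] 2.5 z 0.0828 bbox [184 121 127  60]
blk [346 152] 1958 [494.7 -56.9] [59.  64.4] 2.6 z 0.0828 bbox [314 123  65  59]
handle [338  79] 533 [561.4 -39. ] [39.7 10.2] 2.2 z 0.1124 bbox [331  55  14  48]
handle [225  82] 532 [553.9  63.1] [39.  10.2] 2.9 z 0.1125 bbox [218  59  14  47]
handle [245 153] 461 [491.6  43.7] [39.3 10.1] 2.4 z 0.1124 bbox [239 132  12  43]
handle [351 155] 463 [494.1 -56.7] [39.6 10.1] 2.9 z 0.1124 bbox [345 134  12  43]
fine [341 152] 303 [ 592.6 -315.5] [99.1 62.6] 79.8 z 0.0378 bbox [322 143  39  18]
fine [457 208] 954 [ 234.4 -300.5] [ 83.9 113.3] 20.0 z 0.039 bbox [437 191  40  34]
fine [281 232] 657 [444.4  55.7] [321.4 157.8] 54.8 z 0.0379 bbox [211 203 140  59]
fine [149 255] 1242 [594.5 299.4] [128.6  64.3] 84.9 z 0.0378 bbox [112 232  74  46]
fine [528 390] 300 [-41.6  52.8] [81.2 14.6] 25.6 z 0.0377 bbox [497 377  62  26]
blk [281 195] 1702 [524.6  11.3] [128.9 198.5] 2.1 z 0.0827 bbox [236 165  91  60]
blk [518 340] 573 [ 9.9 38.4] [ 58.  131.9] 75.5 z 0.0816 bbox [476 305  84  70]
```

View pics/w7.png

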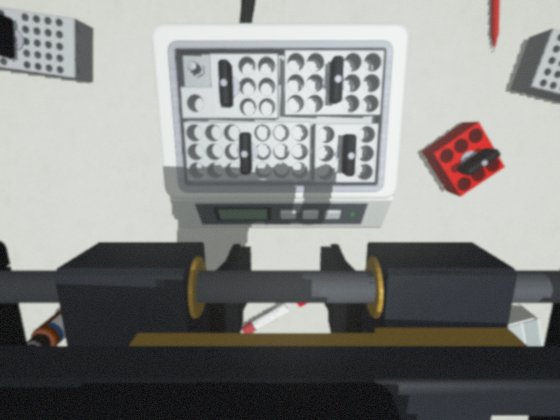

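All four blocks sit level in the well, tops at 83 mm. The sensor stands in the notch at (195,68), and both fine blocks have not moved.

```bash
python3 -c "
from bench import ctrl
print(ctrl.close_job())"
```

```text
the job is handed in; nothing more can be done
None
```

I handed the job in at about 34 s: all four wide-hole blocks sit flat in the well with the sensor in the notched block's cut-out, and the two fine-hole blocks are where they started. The notched block slipped on its first try, touched the far wall and was regrasped; the judge's verdict isn't shown to me.

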